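# Close the colour-swatch case

## Task

Close up the colour-swatch case for the next inspection: first push the upright green inner flap down flat over the swatches, then swing the blue lid over it and push it fully shut. Only push with the fingers: leave the case standing where it is, and do not pick up or move it or any of the other things on the bench.

Things in the scene. Friction and masses are not known exactly. Their poses are not given: they have to be found in the camera images.
- case: the open swatch case: a loose black box, 2.8 kg, 200 mm (its x) by 220 mm (its y) by 60 mm high; origin at the centre of its underside, z up, x axis pointing roughly away from the robot, y axis roughly to the robot's left. The flap is hinged along its near (-x) side, the lid along its left (+y) side. It slides if shoved with more than about 15 N
- flap (a joint): angle of the green inner flap (rad): 0 = folded flat in the case, 1.57 = upright. Panel 150 mm from hinge to free edge, 180 mm wide, 4 mm thick; folds away from the robot, towards the case's +x; folded, its upper face is at z = 57 mm, 3 mm below the rim. Stiff hinge (0.16 N m): it stays at whatever angle it is left
- flap_hinge (a point): middle of the flap's hinge line, which runs along the case's y axis; at x = -90, y = 0, z = 53 mm in the case's frame (the underside of the folded flap); axes as the case's
- flap_edge (a point): middle of the flap's free edge; turns with the flap: its x axis points from the hinge to the free edge, its z axis out of the face that ends on top
- lid (a joint): angle of the blue lid (rad): 0 = shut flat on the rim, 1.57 = upright, more = leaning outwards; stops at 2.05. Panel 220 mm from hinge to free edge, 200 mm wide, 8 mm thick; swings shut towards the case's -y; shut, its top is at z = 68.5 mm. Stiff hinge (0.45 N m): it stays where it is left and must be pushed all the way down. It strikes the flap if that still stands
- lid_hinge (a point): middle of the lid's hinge line, which runs along the case's x axis; at x = 0, y = 110, z = 60.5 mm in the case's frame (the lid's underside); axes as the case's
- lid_edge (a point): middle of the lid's free edge; turns with the lid: its y axis points from the free edge to the hinge, its z axis out of the outer face (on top when shut)
- pot: white plastic jar, 60 mm across, 75 mm tall, standing just beyond the far side of the case; origin at the centre of its underside; to be left alone
- spatula: steel spatula with a handle, 180 mm, lying just right of the case; origin under its middle; to be left alone
- jar: amber jar with a black cap and a white label, 60 mm across, 90 mm tall; origin at the centre of its underside; to be left alone
- gauge: orange hand-held gauge, 110 x 60 x 26 mm, lying flat; origin at the centre of its underside; to be left alone
- mug: white mug, 76 mm across, 90 mm tall; origin at the centre of its underside; to be left alone
- tape: blue ring of 90 mm diameter, 24 mm high; origin at the centre of its underside; to be left alone
- can: metal can with a white label, 70 mm across, 100 mm tall; origin at the centre of its underside; to be left alone

How it is judged (in metres and radians):
On the way, in this order (a step that is already met when the one before it is completed fails the run):
1. the green flap is folded down flat (within 0.08 rad) while the lid still stands open (value of joint flap below 0.08 rad and value of joint lid above 1 rad), for 0.2 s.
2. the blue lid is shut (within 0.05 rad) (value of joint lid below 0.05 rad), for 0.2 s.
At the end, for the whole second after the job is handed in: the flap lies folded within 0.08 rad, the lid is shut within 0.05 rad, the case is at rest, level and within 30 mm of where it stood, and the seven other things are within 30 mm of theirs (value of joint flap below 0.08 rad and value of joint lid below 0.05 rad and distance of each of case, pot, spatula, jar, gauge, mug, tape, can from where it was at the start of the episode below 0.03 m and angle between case's own z axis and vertical below 0.05 rad and linear speed of case below 0.01 m/s); the robot touches nothing.
It fails at once if the lid was swung in (below 1.0 rad) over a flap that was not folded (above 0.2 rad) (value of joint lid below 1 rad and value of joint flap above 0.2 rad).
It fails at once if the case was shoved more than 30 mm, lifted or tipped (distance of case from where it was at the start of the episode above 0.03 m or height (world z) of case above 0.015 m or angle between case's own z axis and vertical above 0.12 rad).
It fails at once if another thing on the bench was moved more than 30 mm or lifted (distance of any of pot, spatula, jar, gauge, mug, tape, can from where it was at the start of the episode above 0.03 m or height (world z) of any of pot, spatula, jar, gauge, mug, tape, can above 0.02 m).
It also fails if it takes over 64 s, if anything falls off the work surface, if the arm or the gripper's body presses on something with over 40 N, if the wrist force passes 120 N, or if a joint passes its speed limit or range.

## Robot

A 7-joint arm with a two-finger parallel gripper is mounted at the origin on the work surface. World frame = base frame: x ahead of the robot, y to its left, z up, the work surface at z = 0. Lengths are in m, angles in degrees, forces in N, time in s.
With the tool pointing down it reaches from about 0.425 to 0.875 m from the base axis. Payload 4.7 kg.
Tool frame: the origin (TCP) lies midway between the tips of the shut fingers; the grasp point (between the pads) lies 19 mm behind it (env.grip_depth is the distance from the TCP to the grasp point, in m); z points along the fingers, y is the line along which they close (so a half turn about z gives the same grasp; the last joint's range is limited). The gripper opens to 87 mm and grips with 3 to 60 N. Pads are 19 mm wide; open, the fingers measure 117 mm over their backs; the gripper's body (75 mm by 190 mm) begins 51 mm behind the grasp point.
Start: joints at [70.766, 18.392, -4.016, 83.108, 1.295, 78.541, -3.26], TCP at [0.223, -0.611, 0.183] pointing down, gripper open.
Joint ranges: [-163.93, 163.93], [-17.29, 119.83], [-79.2, 71.16], [3.27, 140.29], [-89.18, 269.18], [5.43, 117.66], [-154.24, 154.24]. Speed limits (degrees/s): [147.25, 147.25, 180, 180, 180, 180, 180].

## Interface

Orientations are given as [roll, pitch, yaw] about the fixed x, y, z axes, in that order (R = Rz(yaw) Ry(pitch) Rx(roll)).
In Python, from cell import get_obs, optics, env, nets gives the robot as it stands.
- The arm moves only by the shell command python3 -m creep 'ROWS' [FORCE]. ROWS is JSON, a list of rows, each an object of numbers: "wx", "wy", "wz": the turn, a rotation vector about the tool's x, y, z in degrees; "tx", "ty", "tz": the shift along the tool's x, y, z in mm; "gripper": the opening, from -1 (shut) to 1 (fully open). A call has 1 to 5 rows; each row is the pose to reach, as a shift and turn from the pose commanded when the call began, along the tool's axes at that moment; what a row does not reach only later rows make up. A row lasts 1/12 s, in which the tool goes at most 41.7 mm and 7.16 degrees, less where a joint would pass 70% of its speed; a pose out of reach is approached as far as the arm can. A call with a gripper value outside its range is refused whole. The fingers move at their own pace and stop on an object; FORCE is the grip in N (left out, the last holds). Time passes only in rows, so rows that repeat a pose let the fingers close. It gives the time, the measured TCP pose, the force, the opening and the grip force at its end, in the units of the state.
- get_obs(): the state, without advancing time (a new reading comes with each control period).
- optics.read_camera(name): name is "scene" or "top"; returns (picture, depth): 420x560x3 uint8, red, green, blue; 420x560 float32, m along the optical axis (not along the pixel's ray), 0 where there is no reading.
- optics.camera_info(name): a dict with "fovy" (degrees; the focal length in pixels is half the picture's height over the tangent of half this angle, whatever the lens; pixels are square), "cx", "cy" (the principal point, pixels), "R" (3x3) and "t" (3): a world point X has camera coordinates R X + t. Camera axes: x right, y down, z forward; pixel columns grow to the right and rows downward; lengths in m; the calibration is good to about 2 mm. A picture is of the moment at which its call begins. camera_info takes no time and is no camera call.
- env.sign_off(): hands the job in; it is judged then, once.
Trained networks look in the newest picture that a camera, given by its name, has taken for a name from the list of things; names that differ only in an ending like _2 or _b are one class to them, and where a whole thing is asked for, a point or a joint stands for the part that bears it (a point fixed in the world has none). Each returns a list of dicts, best first, with "confidence" (0 to 1); they miss things now and then, are a little off and sometimes report something else, mostly with a low value. They report only what shows in the picture. A call takes as long as a camera call.
- nets.look_for(query, camera): "point" ([x, y, z] in m, in world coordinates, good to about 4 mm: the middle of the surface that is visible of it).
- nets.place_of(query, camera): "point" ([x, y, z] in m, in world coordinates, good to about 4 mm: a listed point, or the origin of a listed thing).
The state is a dict: "time_s": time; "qpos": joint angles; "joint_velocities": joint speeds; "effort": joint torques, N m; "tool_pos": TCP position; "tool_rot": TCP orientation; "force": force on the tool from outside, world axes, zero at the start; "wrist_torque": the same for the moment, N m; "grip_width": finger opening in m; "grasp_force": force on a finger pad.
Only numpy, scipy, OpenCV 4.12 (cv2) and the standard library are available. Lean on these libraries where they do the work, as an engineer would, in place of code of your own. Each camera call takes 0.05 s, during which the arm holds its last target. There are 200 camera calls.

## Working session

There is one attempt and no reset: what is moved stays moved. The work goes in short steps, Python scripts to look and compute and a shell command to move; the robot and the scene stay as the last step left them, time stands still between calls to the robot, and variables do not carry over. Pictures are saved under pics/ and viewed, at most 10 in all, crops included, and the job is handed in when it is done.

```bash
mkdir -p pics; ls
python3 - <<'E'
from cell import get_obs, optics, env, nets
import cv2,numpy as np
for c in ("scene","top"):
    p,d=optics.read_camera(c); cv2.imwrite(f"pics/{c}0.png",p[:,:,::-1])
    i=optics.camera_info(c); print(c,i["fovy"],np.round(-np.array(i["R"]).T@i["t"],3))
    for q in ["case","flap_hinge","flap_edge","lid_hinge","lid_edge","pot","spatula","jar","gauge","mug","tape","can"]:
        print(q,[(np.round(r["point"],3).tolist(),round(r["confidence"],2)) for r in nets.place_of(q,c)[:2]])
o=get_obs();print(o["time_s"],o["tool_pos"],o["tool_rot"],o["force"],o["grip_width"])
E
```

```text
pics
scene 43.0621945317848 [ 1.636 -0.528  0.828]
case [([0.644, -0.111, 0.001], 0.89)]
flap_hinge [([0.559, -0.077, 0.053], 0.56)]
flap_edge []
lid_hinge [([0.69, -0.01, 0.063], 0.59)]
lid_edge [([0.709, 0.065, 0.264], 0.66)]
pot [([0.763, -0.192, -0.003], 0.68)]
spatula [([0.577, -0.286, 0.002], 0.94), ([0.765, -0.194, -0.001], 0.22)]
jar []
gauge [([0.356, 0.323, 0.002], 0.77)]
mug [([0.557, -0.48, -0.0], 0.96), ([0.641, -0.109, 0.002], 0.2)]
tape [([0.44, -0.455, -0.002], 0.62), ([0.554, -0.072, 0.205], 0.44)]
can [([0.682, 0.318, -0.004], 0.82)]
top 53.10896131753803 [ 0.432 -0.069  1.265]
case [([0.64, -0.11, -0.002], 0.88)]
flap_hinge [([0.561, -0.078, 0.052], 0.75)]
flap_edge [([0.553, -0.076, 0.203], 0.73), ([0.562, -0.08, 0.055], 0.48)]
lid_hinge [([0.687, -0.01, 0.062], 0.78), ([0.561, -0.078, 0.047], 0.15)]
lid_edge []
pot [([0.765, -0.194, -0.002], 0.83)]
spatula [([0.578, -0.288, 0.001], 0.9), ([0.56, -0.076, 0.051], 0.18)]
jar [([0.485, 0.366, -0.001], 0.72)]
gauge [([0.358, 0.324, 0.002], 0.7), ([0.765, -0.197, 0.002], 0.6)]
mug [([0.558, -0.48, -0.003], 0.84), ([0.556, -0.076, 0.05], 0.53)]
tape [([0.44, -0.452, 0.0], 0.84)]
can [([0.686, 0.318, 0.002], 0.79)]
1.3 [ 0.22274107 -0.61065527  0.1833726 ] [1.79998744e+02 1.84008943e-03 2.00401087e+01] [-0.26057174 -0.89558857  0.84890196] 0.08698879044634997
```

View pics/scene0.png

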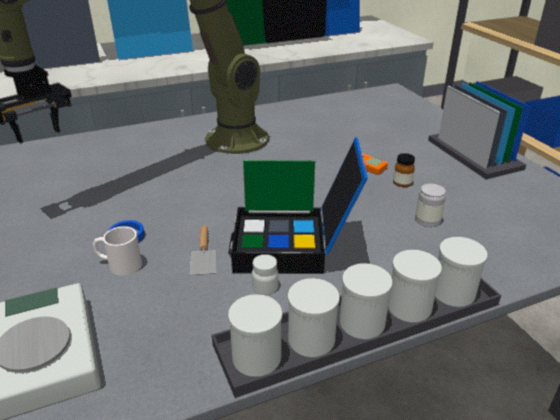

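View pics/top0.png

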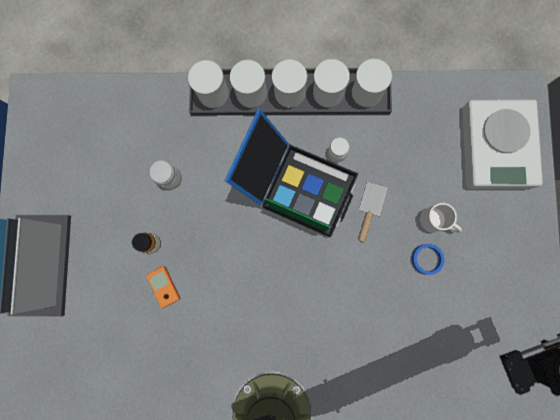

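The scene view shows the green flap upright at (280,185), the lid leaning outwards at (345,195), and the pot at (265,275). The top view agrees, with the case at (310,190) and yaw about -23°. The nets' points match the stated sizes: the flap edge is 150 mm above its hinge, and the lid is about 1.94 rad open. I'll move to the near side of the flap.

```bash
python3 -m creep '[{"tx":38,"ty":-16,"gripper":-1},{"tx":75,"ty":-50,"gripper":-1},{"tx":100,"ty":-80,"gripper":-1},{"tx":125,"ty":-110,"gripper":-1},{"tx":150,"ty":-140,"gripper":-1}]' 20
python3 -m creep '[{"tx":28,"ty":-28,"gripper":-1},{"tx":56,"ty":-56,"gripper":-1},{"tx":84,"ty":-84,"gripper":-1},{"tx":112,"ty":-112,"gripper":-1},{"tx":140,"ty":-140,"gripper":-1}]'
```

```text
validation failed for argument at $[0]...
validation failed for argument at $[0]...
```

```bash
python3 -m creep '[{"wx":0,"wy":0,"wz":0,"tx":38,"ty":-16,"tz":0,"gripper":-1},{"wx":0,"wy":0,"wz":0,"tx":75,"ty":-50,"tz":0,"gripper":-1},{"wx":0,"wy":0,"wz":0,"tx":100,"ty":-80,"tz":0,"gripper":-1},{"wx":0,"wy":0,"wz":0,"tx":125,"ty":-110,"tz":0,"gripper":-1},{"wx":0,"wy":0,"wz":0,"tx":150,"ty":-140,"tz":0,"gripper":-1}]' 20
```

```text
time_s: 1.72
tool_pos: [0.3161, -0.4265, 0.1833]
tool_rot: [180.0, 0.0, 20.0]
force: [1.3, 0.2, -0.2]
grip_width: 0.0614
grasp_force: 0.0
```

```bash
python3 -m creep '[{"wx":0,"wy":0,"wz":0,"tx":30,"ty":-28,"tz":0,"gripper":-1},{"wx":0,"wy":0,"wz":0,"tx":60,"ty":-56,"tz":0,"gripper":-1},{"wx":0,"wy":0,"wz":0,"tx":90,"ty":-84,"tz":0,"gripper":-1},{"wx":0,"wy":0,"wz":0,"tx":120,"ty":-112,"tz":0,"gripper":-1},{"wx":0,"wy":0,"wz":0,"tx":150,"ty":-140,"tz":0,"gripper":-1}]'
python3 -m creep '[{"wx":0,"wy":0,"wz":7,"tx":30,"ty":-28,"tz":0,"gripper":-1},{"wx":0,"wy":0,"wz":14,"tx":60,"ty":-56,"tz":0,"gripper":-1},{"wx":0,"wy":0,"wz":21,"tx":90,"ty":-84,"tz":0,"gripper":-1},{"wx":0,"wy":0,"wz":28,"tx":110,"ty":-112,"tz":0,"gripper":-1},{"wx":0,"wy":0,"wz":35,"tx":130,"ty":-140,"tz":0,"gripper":-1}]'
python3 -m creep '[{"wx":0,"wy":0,"wz":7,"tx":0,"ty":0,"tz":5,"gripper":-1},{"wx":0,"wy":0,"wz":8,"tx":0,"ty":0,"tz":10,"gripper":-1},{"wx":0,"wy":0,"wz":8,"tx":0,"ty":0,"tz":10,"gripper":-1},{"wx":0,"wy":0,"wz":8,"tx":0,"ty":0,"tz":10,"gripper":-1}]'
```

```text
time_s: 2.13
tool_pos: [0.4089, -0.2436, 0.1837]
tool_rot: [179.9, -0.0, 20.0]
force: [1.8, -0.9, -0.8]
grip_width: 0.0282
grasp_force: 0.0
time_s: 2.55
tool_pos: [0.4801, -0.0795, 0.1837]
tool_rot: [180.0, -0.1, -11.1]
force: [0.7, 0.0, 0.5]
grip_width: 0.0016
grasp_force: 0.0
time_s: 2.88
tool_pos: [0.4787, -0.0824, 0.1729]
tool_rot: [180.0, 0.1, -18.8]
force: [-0.3, -0.2, -0.4]
grip_width: 0.0005
grasp_force: 0.0
```

```bash
python3 -m creep '[{"wx":0,"wy":0,"wz":4,"tx":12,"ty":-8,"tz":3,"gripper":-1},{"wx":0,"wy":0,"wz":4,"tx":24,"ty":-10,"tz":6,"gripper":-1},{"wx":0,"wy":0,"wz":4,"tx":36,"ty":-10,"tz":9,"gripper":-1},{"wx":0,"wy":0,"wz":4,"tx":48,"ty":-10,"tz":10,"gripper":-1},{"wx":0,"wy":0,"wz":4,"tx":50,"ty":-10,"tz":10,"gripper":-1}]'
python3 -m creep '[{"wx":0,"wy":0,"wz":0,"tx":11,"ty":0,"tz":0,"gripper":-1},{"wx":0,"wy":0,"wz":0,"tx":22,"ty":0,"tz":1,"gripper":-1},{"wx":0,"wy":0,"wz":0,"tx":34,"ty":0,"tz":3,"gripper":-1},{"wx":0,"wy":0,"wz":0,"tx":46,"ty":0,"tz":5,"gripper":-1},{"wx":0,"wy":0,"wz":0,"tx":56,"ty":0,"tz":9,"gripper":-1}]'
python3 - <<'E'
from cell import get_obs, optics, env, nets
import cv2,numpy as np
p,d=optics.read_camera("scene"); cv2.imwrite("pics/s1.png",p[100:320,130:470,::-1])
for q in ["case","flap_hinge","flap_edge","lid_edge"]:
    print(q,[(np.round(r["point"],3).tolist(),round(r["confidence"],2)) for r in nets.place_of(q,"scene")[:2]])
E
```

```text
time_s: 3.3
tool_pos: [0.5308, -0.0901, 0.1629]
tool_rot: [-180.0, 0.0, -22.9]
force: [-0.4, -0.1, -0.1]
grip_width: 0.0002
grasp_force: 0.0
time_s: 3.72
tool_pos: [0.5815, -0.1112, 0.1546]
tool_rot: [179.9, 0.0, -22.8]
force: [-0.5, -0.0, 1.4]
grip_width: 0.0001
grasp_force: 0.5
case [([0.642, -0.109, 0.004], 0.84), ([0.355, 0.32, -0.001], 0.54)]
flap_hinge [([0.554, -0.078, 0.055], 0.57)]
flap_edge [([0.598, -0.093, 0.195], 0.78)]
lid_edge [([0.71, 0.064, 0.266], 0.97), ([0.558, -0.48, -0.0], 0.61)]
```

View pics/s1.png

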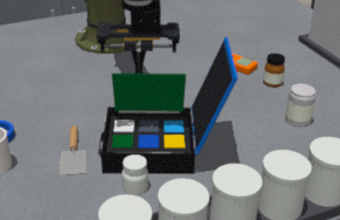

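The finger is behind the green flap (crop 150,90), which now leans away at about 75°. The lid is clear of it. I'll continue along the arc.

```bash
python3 -m creep '[{"wx":0,"wy":0,"wz":0,"tx":13,"ty":0,"tz":6,"gripper":-1},{"wx":0,"wy":0,"wz":0,"tx":26,"ty":0,"tz":15,"gripper":-1},{"wx":0,"wy":0,"wz":0,"tx":39,"ty":0,"tz":28,"gripper":-1},{"wx":0,"wy":0,"wz":0,"tx":51,"ty":0,"tz":43,"gripper":-1},{"wx":0,"wy":0,"wz":0,"tx":60,"ty":0,"tz":60,"gripper":-1}]'
python3 -m creep '[{"wx":0,"wy":0,"wz":0,"tx":4,"ty":0,"tz":8,"gripper":-1},{"wx":0,"wy":0,"wz":0,"tx":7,"ty":0,"tz":17,"gripper":-1},{"wx":0,"wy":0,"wz":0,"tx":9,"ty":0,"tz":25,"gripper":-1},{"wx":0,"wy":0,"wz":0,"tx":9,"ty":0,"tz":31,"gripper":-1},{"wx":0,"wy":0,"wz":0,"tx":9,"ty":0,"tz":34,"gripper":-1}]'
```

```text
time_s: 4.38
tool_pos: [0.6381, -0.133, 0.0952]
tool_rot: [-180.0, -0.2, -22.8]
force: [0.8, 0.7, 1.5]
grip_width: 0.0002
grasp_force: 0.4
time_s: 4.8
tool_pos: [0.6447, -0.1359, 0.0598]
tool_rot: [180.0, 0.0, -22.8]
force: [-0.0, 0.1, 0.9]
grip_width: 0.0003
grasp_force: 0.3
```

```bash
python3 -m creep '[{"wx":0,"wy":0,"wz":0,"tx":0,"ty":0,"tz":2,"gripper":-1},{"wx":0,"wy":0,"wz":0,"tx":0,"ty":0,"tz":4,"gripper":-1},{"wx":0,"wy":0,"wz":0,"tx":0,"ty":0,"tz":5,"gripper":-1},{"wx":0,"wy":0,"wz":0,"tx":0,"ty":0,"tz":5,"gripper":-1},{"wx":0,"wy":0,"wz":0,"tx":0,"ty":0,"tz":5,"gripper":-1}]'
```

```text
time_s: 5.22
tool_pos: [0.6452, -0.1361, 0.0556]
tool_rot: [180.0, -0.0, -22.8]
force: [-0.1, -0.3, 0.3]
grip_width: 0.0003
grasp_force: 0.1
```

```bash
python3 -m creep '[{"wx":0,"wy":0,"wz":0,"tx":0,"ty":0,"tz":2,"gripper":-1},{"wx":0,"wy":0,"wz":0,"tx":0,"ty":0,"tz":4,"gripper":-1},{"wx":0,"wy":0,"wz":0,"tx":0,"ty":0,"tz":4,"gripper":-1},{"wx":0,"wy":0,"wz":0,"tx":0,"ty":0,"tz":4,"gripper":-1}]'
python3 - <<'E'
from cell import get_obs, optics, env, nets
import cv2,numpy as np
p,d=optics.read_camera("scene"); cv2.imwrite("pics/s2.png",p[100:320,130:470,::-1])
for q in ["case","flap_hinge","flap_edge","lid_edge"]:
    print(q,[(np.round(r["point"],3).tolist(),round(r["confidence"],2)) for r in nets.place_of(q,"scene")[:2]])
E
```

```text
time_s: 5.55
tool_pos: [0.6449, -0.1362, 0.0511]
tool_rot: [180.0, 0.0, -22.8]
force: [-0.4, 0.1, -0.4]
grip_width: 0.0002
grasp_force: 0.1
case []
flap_hinge [([0.556, -0.075, 0.056], 0.88), ([0.761, -0.194, -0.006], 0.43)]
flap_edge [([0.685, -0.13, 0.096], 0.74), ([0.761, -0.192, -0.003], 0.68)]
lid_edge []
```

View pics/s2.png

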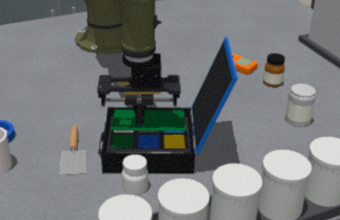

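Run:
```python
from cell import optics
import cv2,numpy as np
p,d=optics.read_camera("scene"); cv2.imwrite("pics/s3.png",cv2.resize(p[170:290,210:370,::-1],(800,600),interpolation=cv2.INTER_CUBIC))
i=optics.camera_info("scene");f=210/np.tan(np.radians(i["fovy"]/2))
hsv=cv2.cvtColor(p,cv2.COLOR_RGB2HSV)
m=(hsv[...,0]>50)&(hsv[...,0]<80)&(hsv[...,1]>120)&(d>0)
v,u=np.nonzero(m);z=d[m]
P=(np.c_[(u-i["cx"])/f*z,(v-i["cy"])/f*z,z]-i["t"])@np.array(i["R"])
P=P-[.644,-.112,0];c,s=np.cos(np.radians(23)),np.sin(np.radians(23))
x=P[:,0]*c-P[:,1]*s;y=P[:,0]*s+P[:,1]*c
k=(abs(x)<.11)&(abs(y)<.1)
for a in np.arange(-.1,.11,.02):
    j=k&(x>=a)&(x<a+.02)
    if j.any(): print(round(a+.01,3),j.sum(),np.round(np.percentile(P[j,2],[10,50,90]),3),np.round([y[j].min(),y[j].max()],3))
```

```text
-0.09 142 [0.058 0.061 0.063] [-0.092  0.096]
-0.07 148 [0.064 0.067 0.069] [-0.094  0.097]
-0.05 156 [0.07  0.072 0.074] [-0.086  0.09 ]
-0.03 174 [0.075 0.078 0.08 ] [-0.094  0.098]
-0.01 229 [0.04  0.082 0.085] [-0.087  0.09 ]
0.01 302 [0.04  0.087 0.091] [-0.089  0.09 ]
0.03 341 [0.039 0.093 0.097] [-0.09  0.09]
0.05 190 [0.096 0.098 0.1  ] [-0.089  0.089]
0.09 14 [0.013 0.034 0.051] [-0.088  0.096]
```

View pics/s3.png

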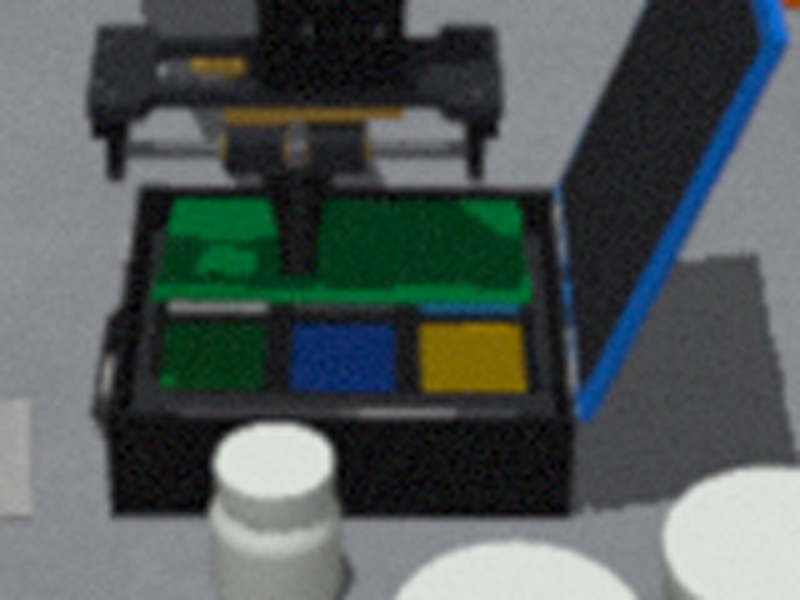

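Run:
```python
from cell import optics,get_obs
import numpy as np
p,d=optics.read_camera("scene")
i=optics.camera_info("scene");f=210/np.tan(np.radians(i["fovy"]/2))
c,s=np.cos(np.radians(23)),np.sin(np.radians(23))
for u in (266,270,276):
  for v in (208,214,220,223,226,229):
    z=d[v,u]; P=np.array(i["R"]).T@(np.array([(u-i["cx"])/f*z,(v-i["cy"])/f*z,z])-i["t"])
    q=P-[.644,-.112,0]; print(u,v,p[v,u],np.round([q[0]*c-q[1]*s,q[0]*s+q[1]*c,P[2]],3))
T=np.array(get_obs()["tool_pos"]);X=np.array(i["R"])@T+i["t"];print(f*X[0]/X[2]+i["cx"],f*X[1]/X[2]+i["cy"],X[2],get_obs()["force"],get_obs()["wrist_torque"],T)
```

```text
266 208 [ 9 11 16] [ 0.019 -0.028  0.139]
266 214 [18  5 18] [ 0.022 -0.028  0.124]
266 220 [13 26 15] [ 0.02  -0.028  0.105]
266 223 [ 0 21 18] [ 0.025 -0.028  0.1  ]
266 226 [ 4 55 26] [ 0.032 -0.028  0.096]
266 229 [  0 103  52] [ 0.048 -0.028  0.098]
270 208 [20 20 13] [ 0.021 -0.018  0.14 ]
270 214 [29 29 30] [ 0.016 -0.018  0.12 ]
270 220 [30 31 34] [ 0.02  -0.018  0.105]
270 223 [28 28 31] [ 0.022 -0.018  0.098]
270 226 [ 7 55 28] [ 0.033 -0.018  0.097]
270 229 [  0 101  48] [ 0.046 -0.018  0.097]
276 208 [18 15 19] [-0.098 -0.005  0.063]
276 214 [ 0 52 22] [-0.061 -0.005  0.068]
276 220 [ 0 53 28] [-0.013 -0.004  0.083]
276 223 [ 0 52 28] [ 0.008 -0.004  0.088]
276 226 [ 8 55 26] [ 0.025 -0.004  0.091]
276 229 [  0 102  51] [ 0.045 -0.004  0.096]
268.89848325260897 235.8551381464503 1.3159274319420278 [ 1.14592629  0.52578897 -0.0188108 ] [ 0.01301692  0.01650635 -0.01713082] [ 0.6451198  -0.13615731  0.05127819]
```

The finger has gone through the flap without any force: the flap is still at about 15°. I'll lift off and see how it behaves.

```bash
cat > look.py <<'E'
from cell import optics,get_obs
import numpy as np,cv2,sys
def cloud(cam):
    p,d=optics.read_camera(cam)
    i=optics.camera_info(cam);f=210/np.tan(np.radians(i["fovy"]/2))
    v,u=np.indices(d.shape);P=(np.dstack([(u-i["cx"])/f*d,(v-i["cy"])/f*d,d])-i["t"])@np.array(i["R"])
    q=P-[.644,-.112,0];c,s=np.cos(np.radians(23)),np.sin(np.radians(23))
    return p,cv2.cvtColor(p,cv2.COLOR_RGB2HSV),d,np.dstack([q[...,0]*c-q[...,1]*s,q[...,0]*s+q[...,1]*c,P[...,2]])
for cam in sys.argv[1:]:
    p,h,d,C=cloud(cam)
    m=(h[...,0]>50)&(h[...,0]<85)&(h[...,1]>120)&(d>0)&(abs(C[...,0])<.11)&(abs(C[...,1])<.09)&(C[...,2]>.05)
    Q=C[m];a=np.degrees(np.arctan2(Q[:,2]-.057,Q[:,0]+.09))
    print(cam,"flap n",len(Q),"deg",np.round(np.percentile(a[Q[:,0]>-.03],[10,50,90]),1),"x",np.round(Q[:,0].max(),3))
    m=(h[...,0]>100)&(h[...,0]<125)&(h[...,1]>150)&(d>0)&(abs(C[...,0])<.12)&(C[...,1]>-.15)&(C[...,1]<.25)&(C[...,2]>.06)
    Q=C[m]
    if len(Q):
        a=np.degrees(np.arctan2(Q[:,2]-.0605,.11-Q[:,1]));j=np.hypot(Q[:,2]-.06,.11-Q[:,1])>.15
        print(cam,"lid n",j.sum(),"deg",np.round(np.percentile(a[j],[10,50,90]),1) if j.any() else None)
o=get_obs();q=o["tool_pos"]-np.array([.644,-.112,0]);c,s=np.cos(np.radians(23)),np.sin(np.radians(23))
print("tcp case mm",np.round([1e3*(q[0]*c-q[1]*s),1e3*(q[0]*s+q[1]*c),1e3*q[2]]),np.round(o["tool_rot"],1),"F",np.round(o["force"],1),"w",round(float(o["grip_width"]),3),"t",o["time_s"])
E
python3 -m creep '[{"wx":0,"wy":0,"wz":0,"tx":0,"ty":0,"tz":-15,"gripper":-1},{"wx":0,"wy":0,"wz":0,"tx":0,"ty":0,"tz":-30,"gripper":-1},{"wx":0,"wy":0,"wz":0,"tx":0,"ty":0,"tz":-45,"gripper":-1},{"wx":0,"wy":0,"wz":0,"tx":0,"ty":0,"tz":-60,"gripper":-1},{"wx":0,"wy":0,"wz":0,"tx":0,"ty":0,"tz":-60,"gripper":-1}]'; python3 look.py scene top
```

```text
time_s: 6.32
tool_pos: [0.6474, -0.1364, 0.1149]
tool_rot: [-180.0, -0.3, -22.8]
force: [0.5, 1.1, 0.7]
grip_width: 0.0006
grasp_force: 0.0
scene flap n 1550 deg [16.7 17.6 18.9] x 0.096
scene lid n 373 deg [109.3 110.  111.1]
top flap n 1283 deg [15.  17.1 20. ] x 0.018
top lid n 426 deg [109.6 110.2 111.1]
tcp case mm [ 11. -22. 112.] [ 1.80e+02 -1.00e-01 -2.28e+01] F [-0.1 -0.  -0.8] w 0.001 t 6.4167
```

```bash
python3 -m creep '[{"wx":0,"wy":0,"wz":0,"tx":10,"ty":-10,"tz":-5,"gripper":-0.3},{"wx":0,"wy":0,"wz":0,"tx":20,"ty":-20,"tz":-5,"gripper":-0.3},{"wx":0,"wy":0,"wz":0,"tx":24,"ty":-22,"tz":-5,"gripper":-0.3},{"wx":0,"wy":0,"wz":0,"tx":24,"ty":-22,"tz":0,"gripper":-0.3},{"wx":0,"wy":0,"wz":0,"tx":24,"ty":-22,"tz":4,"gripper":-0.3}]'
python3 -m creep '[{"wx":0,"wy":0,"wz":0,"tx":0,"ty":0,"tz":3,"gripper":-0.3},{"wx":0,"wy":0,"wz":0,"tx":0,"ty":0,"tz":6,"gripper":-0.3},{"wx":0,"wy":0,"wz":0,"tx":0,"ty":0,"tz":9,"gripper":-0.3},{"wx":0,"wy":0,"wz":0,"tx":0,"ty":0,"tz":12,"gripper":-0.3},{"wx":0,"wy":0,"wz":0,"tx":0,"ty":0,"tz":15,"gripper":-0.3}]'; python3 look.py scene
```

```text
time_s: 6.83
tool_pos: [0.6749, -0.1253, 0.1056]
tool_rot: [180.0, 0.1, -22.8]
force: [-0.6, -0.5, -0.4]
grip_width: 0.0254
grasp_force: 0.0
time_s: 7.25
tool_pos: [0.6756, -0.1254, 0.0921]
tool_rot: [180.0, -0.0, -22.8]
force: [0.4, -0.2, 0.3]
grip_width: 0.0303
grasp_force: 0.0
scene flap n 1508 deg [16.8 17.6 19.2] x 0.096
scene lid n 368 deg [109.2 110.  111. ]
tcp case mm [34. -0. 91.] [180.    0.  -22.8] F [-0.6 -0.2 -0.1] w 0.03 t 7.3
```

```bash
for k in 1; do python3 -m creep '[{"wx":0,"wy":0,"wz":0,"tx":0,"ty":0,"tz":2,"gripper":-0.3},{"wx":0,"wy":0,"wz":0,"tx":0,"ty":0,"tz":4,"gripper":-0.3},{"wx":0,"wy":0,"wz":0,"tx":0,"ty":0,"tz":6,"gripper":-0.3},{"wx":0,"wy":0,"wz":0,"tx":0,"ty":0,"tz":8,"gripper":-0.3},{"wx":0,"wy":0,"wz":0,"tx":0,"ty":0,"tz":10,"gripper":-0.3}]'; python3 look.py scene; done
python3 - <<'E'
from cell import optics
import cv2
p,d=optics.read_camera("scene"); cv2.imwrite("pics/s4.png",cv2.resize(p[170:290,210:370,::-1],(800,600),interpolation=cv2.INTER_CUBIC))
E
```

```text
time_s: 7.72
tool_pos: [0.6758, -0.1252, 0.0822]
tool_rot: [180.0, -0.0, -22.8]
force: [0.1, -0.1, -0.1]
grip_width: 0.0304
grasp_force: 0.0
scene flap n 1479 deg [16.7 17.6 19.2] x 0.095
scene lid n 354 deg [109.5 110.  110.9]
tcp case mm [34.  0. 82.] [180.    0.  -22.8] F [ 0.2 -0.1 -1.3] w 0.031 t 7.7667
```

View pics/s4.png

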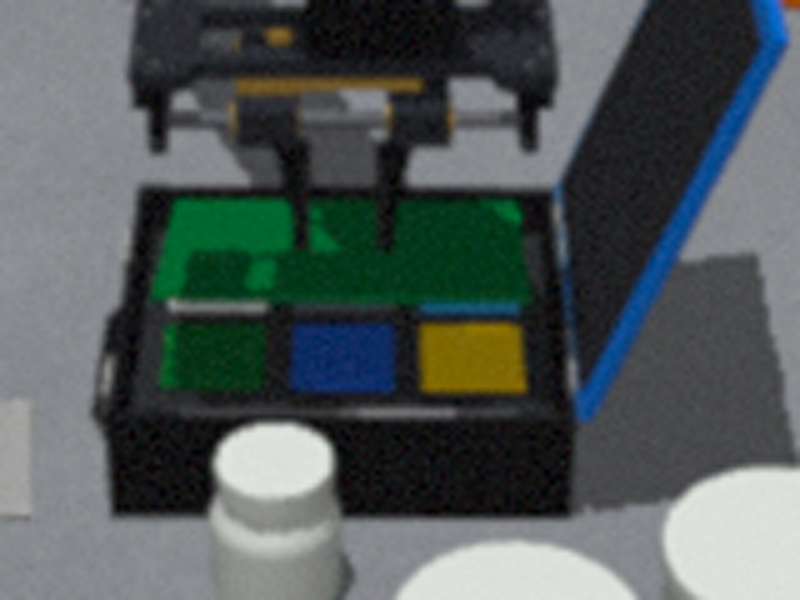

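```bash
python3 -m creep '[{"wx":0,"wy":0,"wz":0,"tx":0,"ty":0,"tz":-30,"gripper":-0.3},{"wx":0,"wy":0,"wz":0,"tx":0,"ty":0,"tz":-60,"gripper":-0.3},{"wx":0,"wy":0,"wz":0,"tx":0,"ty":0,"tz":-70,"gripper":-0.3},{"wx":0,"wy":0,"wz":0,"tx":0,"ty":0,"tz":-70,"gripper":-0.3},{"wx":0,"wy":0,"wz":0,"tx":0,"ty":0,"tz":-70,"gripper":-0.3}]'; python3 look.py scene
cat > tip.py <<'E'
import sys; sys.argv=["x"]
from look import *
for cam in ("scene",):
    p,h,d,C=cloud(cam)
    q=get_obs()["tool_pos"]-np.array([.644,-.112,0]);t=np.array([q[0]*c-q[1]*s,q[0]*s+q[1]*c,q[2]])
    m=(d>0)&(np.abs(C[...,0]-t[0])<.03)&(np.abs(C[...,1]-t[1])<.03)&(p.max(2)<60)&(C[...,2]>t[2]-.03)&(C[...,2]<t[2]+.07)
    Q=C[m]-t
    for a in np.arange(-.03,.07,.01):
        j=(Q[:,2]>=a)&(Q[:,2]<a+.01)
        if j.any(): print(round(a,3),j.sum(),np.round(Q[j].mean(0),3),np.round(Q[j].min(0),3),np.round(Q[j].max(0),3))
E
python3 tip.py
```

```text
time_s: 8.23
tool_pos: [0.6761, -0.1252, 0.1525]
tool_rot: [180.0, -0.1, -22.8]
force: [0.3, -1.0, -0.4]
grip_width: 0.0305
grasp_force: 0.0
scene flap n 1538 deg [16.7 17.6 18.9] x 0.099
scene lid n 381 deg [ 76.7 110.  111. ]
tcp case mm [ 34.   0. 151.] [ 1.80e+02  1.00e-01 -2.28e+01] F [-0.   0.3 -0.3] w 0.03 t 8.2833
tcp case mm [ 34.   0. 151.] [ 1.80e+02  1.00e-01 -2.28e+01] F [-0.   0.3 -0.3] w 0.03 t 8.2833
0.04 21 [ 0.009 -0.003  0.045] [ 0.005 -0.022  0.041] [0.015 0.024 0.05 ]
0.05 27 [ 0.011 -0.001  0.055] [ 0.007 -0.022  0.05 ] [0.014 0.024 0.06 ]
0.06 28 [ 0.01  -0.     0.065] [ 0.005 -0.024  0.061] [0.014 0.024 0.07 ]
```

The camera depth puts the real fingertips about 42 mm above the reported TCP. That explains the lack of force: the flap was simply never pushed further down. I'll allow for the offset and keep checking the force.

```bash
python3 -m creep '[{"wx":0,"wy":0,"wz":0,"tx":0,"ty":0,"tz":30,"gripper":-1},{"wx":0,"wy":0,"wz":0,"tx":0,"ty":0,"tz":60,"gripper":-1},{"wx":0,"wy":0,"wz":0,"tx":0,"ty":0,"tz":80,"gripper":-1},{"wx":0,"wy":0,"wz":0,"tx":0,"ty":0,"tz":90,"gripper":-1},{"wx":0,"wy":0,"wz":0,"tx":0,"ty":0,"tz":96,"gripper":-1}]'
python3 -m creep '[{"wx":0,"wy":0,"wz":0,"tx":0,"ty":0,"tz":6,"gripper":-1},{"wx":0,"wy":0,"wz":0,"tx":0,"ty":0,"tz":12,"gripper":-1},{"wx":0,"wy":0,"wz":0,"tx":0,"ty":0,"tz":18,"gripper":-1},{"wx":0,"wy":0,"wz":0,"tx":0,"ty":0,"tz":24,"gripper":-1},{"wx":0,"wy":0,"wz":0,"tx":0,"ty":0,"tz":30,"gripper":-1}]'; python3 look.py scene
```

```text
time_s: 8.75
tool_pos: [0.6736, -0.1251, 0.0529]
tool_rot: [179.9, 0.3, -22.8]
force: [-0.1, -1.1, 0.5]
grip_width: 0.0058
grasp_force: 0.3
time_s: 9.17
tool_pos: [0.6765, -0.1253, 0.0267]
tool_rot: [-180.0, -0.1, -22.8]
force: [0.6, -1.1, 1.0]
grip_width: 0.0004
grasp_force: 0.3
scene flap n 1795 deg [3.6 4.7 6.6] x 0.095
scene lid n 358 deg [109.4 110.  111. ]
tcp case mm [34.  0. 25.] [180.    0.  -22.8] F [-0.2 -0.3 -0.8] w 0.001 t 9.2167
```

Confirmed: the flap is now at about 4.7°. I'll press gently to the bottom.

```bash
python3 -m creep '[{"wx":0,"wy":0,"wz":0,"tx":0,"ty":0,"tz":3,"gripper":-1},{"wx":0,"wy":0,"wz":0,"tx":0,"ty":0,"tz":6,"gripper":-1},{"wx":0,"wy":0,"wz":0,"tx":0,"ty":0,"tz":9,"gripper":-1},{"wx":0,"wy":0,"wz":0,"tx":0,"ty":0,"tz":10,"gripper":-1},{"wx":0,"wy":0,"wz":0,"tx":0,"ty":0,"tz":10,"gripper":-1}]'; python3 look.py scene
```

```text
time_s: 9.63
tool_pos: [0.676, -0.1254, 0.0182]
tool_rot: [180.0, -0.0, -22.8]
force: [-3.9, 0.4, 8.8]
grip_width: 0.0006
grasp_force: 4.4
scene flap n 1875 deg [-0.1  1.1  3.2] x 0.097
scene lid n 359 deg [109.4 110.  111. ]
tcp case mm [35.  0. 18.] [180.   -0.  -22.8] F [-3.6 -0.2  8.8] w 0.0 t 9.6833
```

```bash
python3 -m creep '[{"wx":0,"wy":0,"wz":0,"tx":0,"ty":0,"tz":3,"gripper":-1},{"wx":0,"wy":0,"wz":0,"tx":0,"ty":0,"tz":3,"gripper":-1},{"wx":0,"wy":0,"wz":0,"tx":0,"ty":0,"tz":3,"gripper":-1},{"wx":0,"wy":0,"wz":0,"tx":0,"ty":0,"tz":3,"gripper":-1}]'
python3 -m creep '[{"wx":0,"wy":0,"wz":0,"tx":0,"ty":0,"tz":-20,"gripper":-1},{"wx":0,"wy":0,"wz":0,"tx":0,"ty":0,"tz":-50,"gripper":-1},{"wx":0,"wy":0,"wz":0,"tx":0,"ty":0,"tz":-80,"gripper":-1},{"wx":0,"wy":0,"wz":0,"tx":0,"ty":0,"tz":-110,"gripper":-1},{"wx":0,"wy":0,"wz":0,"tx":0,"ty":0,"tz":-140,"gripper":-1}]'
python3 -m creep '[{"wx":0,"wy":0,"wz":0,"tx":-10,"ty":0,"tz":-30,"gripper":-1},{"wx":0,"wy":0,"wz":0,"tx":-20,"ty":0,"tz":-60,"gripper":-1},{"wx":0,"wy":0,"wz":0,"tx":-30,"ty":0,"tz":-90,"gripper":-1},{"wx":0,"wy":0,"wz":0,"tx":-35,"ty":0,"tz":-115,"gripper":-1},{"wx":0,"wy":0,"wz":0,"tx":-35,"ty":0,"tz":-120,"gripper":-1}]'; python3 look.py scene top; python3 tip.py
```

```text
time_s: 10.02
tool_pos: [0.6761, -0.1253, 0.018]
tool_rot: [179.9, -0.1, -22.8]
force: [-9.0, 0.8, 21.1]
grip_width: 0.0003
grasp_force: 10.3
time_s: 10.43
tool_pos: [0.6757, -0.1251, 0.1547]
tool_rot: [180.0, -0.0, -22.8]
force: [-0.1, 0.0, -0.9]
grip_width: 0.0003
grasp_force: 0.0
time_s: 10.85
tool_pos: [0.6451, -0.1107, 0.2795]
tool_rot: [-179.9, -0.5, -22.7]
force: [1.3, 0.3, 1.8]
grip_width: 0.0005
grasp_force: 0.0
scene flap n 2623 deg [-0.1  1.   2.5] x 0.095
scene lid n 390 deg [ 81. 110. 111.]
top flap n 784 deg [-1.9  0.2  2.3] x 0.054
top lid n 422 deg [109.6 110.2 111. ]
tcp case mm [  0.   1. 275.] [-180.    -0.2  -22.8] F [-0.   0.1 -0.3] w 0.0 t 10.95
tcp case mm [  0.   1. 275.] [-180.    -0.2  -22.8] F [-0.   0.1 -0.3] w 0.0 t 10.95
0.04 14 [0.01  0.001 0.047] [ 0.007 -0.006  0.045] [0.012 0.007 0.05 ]
0.05 29 [0.009 0.001 0.055] [ 0.005 -0.006  0.05 ] [0.013 0.007 0.059]
0.06 33 [0.01  0.002 0.065] [-0.004 -0.006  0.06 ] [0.014 0.009 0.07 ]
```

The flap is flat (about 0.6°) after a 21 N press. Next I'll go over the lid to its outer side.

```bash
python3 -m creep '[{"wx":0,"wy":0,"wz":0,"tx":0,"ty":-30,"tz":0,"gripper":-1},{"wx":0,"wy":0,"wz":0,"tx":0,"ty":-60,"tz":0,"gripper":-1},{"wx":0,"wy":0,"wz":0,"tx":0,"ty":-90,"tz":0,"gripper":-1},{"wx":0,"wy":0,"wz":0,"tx":0,"ty":-120,"tz":0,"gripper":-1},{"wx":0,"wy":0,"wz":0,"tx":0,"ty":-150,"tz":0,"gripper":-1}]'
python3 -m creep '[{"wx":0,"wy":0,"wz":0,"tx":0,"ty":-30,"tz":0,"gripper":-1},{"wx":0,"wy":0,"wz":0,"tx":0,"ty":-60,"tz":0,"gripper":-1},{"wx":0,"wy":0,"wz":0,"tx":0,"ty":-80,"tz":0,"gripper":-1},{"wx":0,"wy":0,"wz":0,"tx":0,"ty":-85,"tz":0,"gripper":-1},{"wx":0,"wy":0,"wz":0,"tx":0,"ty":-85,"tz":0,"gripper":-1}]'; python3 look.py scene; python3 tip.py
```

```text
time_s: 11.42
tool_pos: [0.7014, 0.0274, 0.2701]
tool_rot: [179.9, 0.2, -22.8]
force: [0.3, 0.5, 0.6]
grip_width: 0.0005
grasp_force: 0.0
time_s: 11.83
tool_pos: [0.7339, 0.1072, 0.2699]
tool_rot: [179.9, 0.2, -22.6]
force: [-0.6, -1.3, -0.3]
grip_width: 0.0005
grasp_force: 0.0
scene flap n 2592 deg [-0.1  1.   2.5] x 0.097
scene lid n 365 deg [109.4 110.  111.1]
tcp case mm [ -2. 235. 271.] [179.9   0.2 -22.7] F [-0.4 -0.4 -0.5] w 0.001 t 11.8833
tcp case mm [ -2. 235. 271.] [179.9   0.2 -22.7] F [-0.4 -0.4 -0.5] w 0.001 t 11.8833
0.04 26 [0.009 0.001 0.046] [ 0.005 -0.007  0.042] [0.013 0.009 0.05 ]
0.05 39 [0.008 0.001 0.055] [-0.004 -0.007  0.051] [0.013 0.01  0.06 ]
0.06 43 [0.008 0.001 0.065] [-0.001 -0.009  0.06 ] [0.014 0.011 0.07 ]
```

```bash
python3 -m creep '[{"wx":0,"wy":0,"wz":0,"tx":0,"ty":0,"tz":30,"gripper":-1},{"wx":0,"wy":0,"wz":0,"tx":0,"ty":0,"tz":60,"gripper":-1},{"wx":0,"wy":0,"wz":0,"tx":0,"ty":0,"tz":77,"gripper":-1},{"wx":0,"wy":0,"wz":0,"tx":0,"ty":10,"tz":77,"gripper":-1},{"wx":0,"wy":0,"wz":0,"tx":0,"ty":20,"tz":77,"gripper":-1}]'
python3 -m creep '[{"wx":0,"wy":0,"wz":0,"tx":0,"ty":14,"tz":0,"gripper":-1},{"wx":0,"wy":0,"wz":0,"tx":0,"ty":28,"tz":0,"gripper":-1},{"wx":0,"wy":0,"wz":0,"tx":0,"ty":42,"tz":0,"gripper":-1},{"wx":0,"wy":0,"wz":0,"tx":0,"ty":56,"tz":0,"gripper":-1},{"wx":0,"wy":0,"wz":0,"tx":0,"ty":70,"tz":0,"gripper":-1}]'; python3 look.py scene
python3 - <<'E'
from cell import optics
import cv2
p,d=optics.read_camera("scene"); cv2.imwrite("pics/s5.png",cv2.resize(p[100:310,180:460,::-1],(800,600),interpolation=cv2.INTER_CUBIC))
E
```

```text
time_s: 12.35
tool_pos: [0.7259, 0.0837, 0.1954]
tool_rot: [179.9, 0.1, -22.9]
force: [0.8, 0.3, -0.1]
grip_width: 0.0005
grasp_force: 0.0
time_s: 12.77
tool_pos: [0.7003, 0.0208, 0.1992]
tool_rot: [-179.9, -0.2, -22.8]
force: [0.8, 2.2, 3.3]
grip_width: 0.0003
grasp_force: 1.5
scene flap n 2593 deg [-0.2  1.   2.2] x 0.097
scene lid n 312 deg [93.2 94.2 97.9]
tcp case mm [  1. 139. 198.] [179.9  -0.2 -23.1] F [-0.2  0.3  1.6] w 0.0 t 12.8167
```

View pics/s5.png

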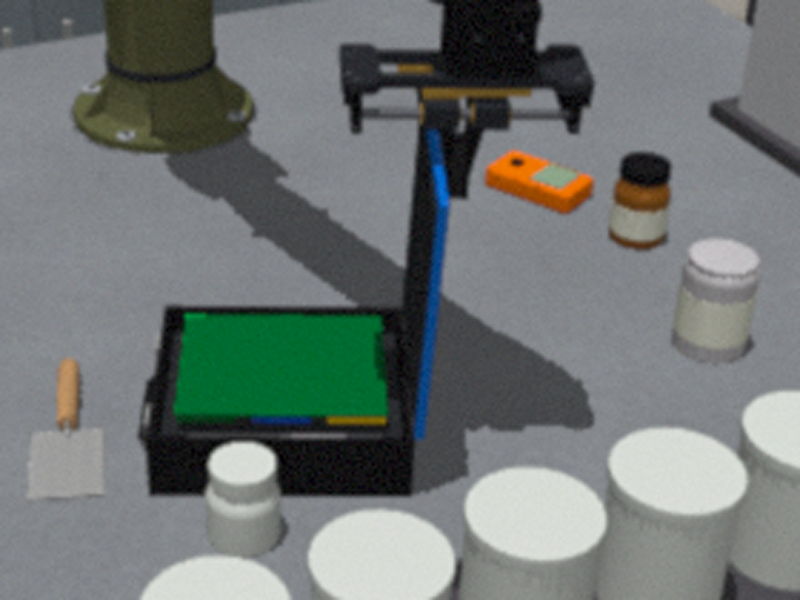

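The flap is flat, and the lid is upright with the finger behind its upper edge (crop 460,170). I'll carry on along the lid's arc, a little higher.

```bash
python3 -m creep '[{"wx":0,"wy":0,"wz":0,"tx":0,"ty":12,"tz":-8,"gripper":-1},{"wx":0,"wy":0,"wz":0,"tx":0,"ty":28,"tz":-10,"gripper":-1},{"wx":0,"wy":0,"wz":0,"tx":0,"ty":44,"tz":-8,"gripper":-1},{"wx":0,"wy":0,"wz":0,"tx":0,"ty":60,"tz":-2,"gripper":-1},{"wx":0,"wy":0,"wz":0,"tx":0,"ty":75,"tz":5,"gripper":-1}]'
python3 look.py scene top
```

```text
time_s: 13.28
tool_pos: [0.6707, -0.0475, 0.1921]
tool_rot: [-180.0, -0.1, -22.7]
force: [0.2, 1.6, 1.4]
grip_width: 0.0004
grasp_force: 1.1
scene flap n 2578 deg [-0.1  1.   2.5] x 0.099
scene lid n 457 deg [72.7 74.1 76.4]
top flap n 726 deg [-1.4  0.3  2.1] x 0.055
top lid n 1 deg [69.9 69.9 69.9]
tcp case mm [ -1.  65. 190.] [ 1.798e+02  1.000e-01 -2.310e+01] F [ 0.1 -1.3 -0.3] w 0.001 t 13.3833
```

```bash
python3 -m creep '[{"wx":0,"wy":0,"wz":0,"tx":0,"ty":16,"tz":4,"gripper":-1},{"wx":0,"wy":0,"wz":0,"tx":0,"ty":32,"tz":9,"gripper":-1},{"wx":0,"wy":0,"wz":0,"tx":0,"ty":46,"tz":16,"gripper":-1},{"wx":0,"wy":0,"wz":0,"tx":0,"ty":60,"tz":25,"gripper":-1},{"wx":0,"wy":0,"wz":0,"tx":0,"ty":72,"tz":35,"gripper":-1}]'
python3 -m creep '[{"wx":0,"wy":0,"wz":0,"tx":0,"ty":12,"tz":11,"gripper":-1},{"wx":0,"wy":0,"wz":0,"tx":0,"ty":22,"tz":24,"gripper":-1},{"wx":0,"wy":0,"wz":0,"tx":0,"ty":31,"tz":37,"gripper":-1},{"wx":0,"wy":0,"wz":0,"tx":0,"ty":40,"tz":52,"gripper":-1},{"wx":0,"wy":0,"wz":0,"tx":0,"ty":46,"tz":67,"gripper":-1}]'
python3 look.py scene
```

```text
time_s: 13.8
tool_pos: [0.6419, -0.1153, 0.1554]
tool_rot: [179.9, 0.0, -22.8]
force: [-0.3, 0.8, 0.5]
grip_width: 0.0005
grasp_force: 0.7
time_s: 14.22
tool_pos: [0.6241, -0.158, 0.0877]
tool_rot: [179.9, 0.0, -22.9]
force: [-0.2, -0.7, 1.4]
grip_width: 0.0001
grasp_force: 0.5
scene flap n 431 deg [-0.5  0.7  2.4] x 0.099
scene lid n 1133 deg [21.3 22.  23.3]
tcp case mm [ -2. -52.  84.] [179.8   0.3 -22.9] F [-1.1 -1.4 -2.7] w 0.001 t 14.2667
```

```bash
python3 -m creep '[{"wx":0,"wy":0,"wz":0,"tx":0,"ty":4,"tz":12,"gripper":-1},{"wx":0,"wy":0,"wz":0,"tx":0,"ty":8,"tz":24,"gripper":-1},{"wx":0,"wy":0,"wz":0,"tx":0,"ty":11,"tz":36,"gripper":-1},{"wx":0,"wy":0,"wz":0,"tx":0,"ty":13,"tz":46,"gripper":-1},{"wx":0,"wy":0,"wz":0,"tx":0,"ty":14,"tz":52,"gripper":-1}]'
python3 -m creep '[{"wx":0,"wy":0,"wz":0,"tx":0,"ty":0,"tz":3,"gripper":-1},{"wx":0,"wy":0,"wz":0,"tx":0,"ty":0,"tz":6,"gripper":-1},{"wx":0,"wy":0,"wz":0,"tx":0,"ty":0,"tz":7,"gripper":-1},{"wx":0,"wy":0,"wz":0,"tx":0,"ty":0,"tz":7,"gripper":-1}]'
python3 look.py scene
```

```text
time_s: 14.68
tool_pos: [0.6188, -0.1688, 0.0355]
tool_rot: [180.0, 0.1, -22.8]
force: [0.1, 0.6, 0.9]
grip_width: 0.0005
grasp_force: 0.3
time_s: 15.02
tool_pos: [0.6197, -0.1687, 0.0304]
tool_rot: [180.0, -0.0, -22.8]
force: [-0.9, 0.3, 0.6]
grip_width: 0.0007
grasp_force: 0.0
scene flap n 24 deg [-0.6 52.5 59.9] x 0.097
scene lid n 1126 deg [2.1 3.1 4.1]
tcp case mm [ -0. -62.  31.] [-180.    -0.   -22.8] F [-0.   0.8  0.4] w 0.001 t 15.0667
```

```bash
python3 -m creep '[{"wx":0,"wy":0,"wz":0,"tx":0,"ty":0,"tz":2,"gripper":-1},{"wx":0,"wy":0,"wz":0,"tx":0,"ty":0,"tz":4,"gripper":-1},{"wx":0,"wy":0,"wz":0,"tx":0,"ty":0,"tz":6,"gripper":-1},{"wx":0,"wy":0,"wz":0,"tx":0,"ty":0,"tz":6,"gripper":-1},{"wx":0,"wy":0,"wz":0,"tx":0,"ty":0,"tz":6,"gripper":-1}]'
python3 look.py scene
```

```text
time_s: 15.48
tool_pos: [0.6204, -0.1688, 0.0295]
tool_rot: [179.9, -0.1, -22.8]
force: [-9.1, 1.2, 23.7]
grip_width: 0.0003
grasp_force: 11.8
scene flap n 38 deg [47.9 54.1 58.1] x 0.092
scene lid n 1134 deg [2.1 3.  4.3]
tcp case mm [  0. -62.  30.] [ 1.799e+02 -1.000e-01 -2.280e+01] F [-9.5  1.2 23.8] w 0.0 t 15.5333
```

Firm contact at 24 N with the lid bottomed out. I'll lift clear and check everything.

```bash
python3 -m creep '[{"wx":0,"wy":0,"wz":0,"tx":0,"ty":0,"tz":-20,"gripper":-1},{"wx":0,"wy":0,"wz":0,"tx":0,"ty":0,"tz":-60,"gripper":-1},{"wx":0,"wy":0,"wz":0,"tx":0,"ty":0,"tz":-100,"gripper":-1},{"wx":0,"wy":0,"wz":0,"tx":0,"ty":0,"tz":-140,"gripper":-1},{"wx":0,"wy":0,"wz":0,"tx":0,"ty":0,"tz":-160,"gripper":-1}]'
python3 -m creep '[{"wx":0,"wy":0,"wz":0,"tx":-40,"ty":0,"tz":0,"gripper":-1},{"wx":0,"wy":0,"wz":0,"tx":-80,"ty":0,"tz":0,"gripper":-1},{"wx":0,"wy":0,"wz":0,"tx":-100,"ty":0,"tz":0,"gripper":-1},{"wx":0,"wy":0,"wz":0,"tx":-100,"ty":0,"tz":0,"gripper":-1},{"wx":0,"wy":0,"wz":0,"tx":-100,"ty":0,"tz":0,"gripper":-1}]'
python3 look.py scene top
python3 - <<'E'
from cell import optics,nets
import cv2,numpy as np
p,d=optics.read_camera("scene"); cv2.imwrite("pics/s6.png",p[:,:,::-1])
optics.read_camera("top")
for q in ["case","pot","spatula","jar","gauge","mug","tape","can","lid_edge"]:
    print(q,[(np.round(r["point"],3).tolist(),round(r["confidence"],2)) for c in("scene","top") for r in nets.place_of(q,c)[:1]])
E
```

```text
time_s: 15.95
tool_pos: [0.622, -0.1688, 0.1906]
tool_rot: [-180.0, -0.5, -22.8]
force: [1.1, 0.4, 0.6]
grip_width: 0.0003
grasp_force: 0.0
time_s: 16.37
tool_pos: [0.5272, -0.1301, 0.1852]
tool_rot: [179.9, -0.1, -22.8]
force: [0.8, -0.9, 1.1]
grip_width: 0.0003
grasp_force: 0.0
scene flap n 48 deg [-1.8 -0.7 -0.1] x 0.096
scene lid n 1400 deg [2.2 3.  4. ]
case [([0.64, -0.11, 0.002], 0.93), ([0.64, -0.111, -0.001], 0.87)]
pot [([0.763, -0.193, -0.002], 0.67), ([0.766, -0.198, 0.001], 0.87)]
spatula [([0.577, -0.287, 0.002], 0.82), ([0.577, -0.285, -0.001], 0.62)]
jar [([0.483, 0.368, -0.001], 0.64), ([0.488, 0.364, -0.0], 0.65)]
gauge [([0.355, 0.323, 0.0], 0.82), ([0.356, 0.321, 0.003], 0.65)]
mug [([0.557, -0.481, 0.002], 0.94), ([0.559, -0.479, -0.004], 0.9)]
tape [([0.442, -0.46, -0.003], 0.77), ([0.444, -0.454, 0.001], 0.66)]
can [([0.686, 0.315, -0.001], 0.81), ([0.686, 0.315, 0.002], 0.67)]
lid_edge [([0.591, -0.21, 0.063], 0.71)]Traceback (most recent call last):
  File "look.py", line 13, in <module>
    print(cam,"flap n",len(Q),"deg",np.round(np.percentile(a[Q[:,0]>-.03],[10,50,90]),1),"x",np.round(Q[:,0].max(),3))
                                             ~~~~~~~~~~~~~^^^^^^^^^^^^^^^^^^^^^^^^^^^
    return _quantile_unchecked(
        a, q, axis, out, overwrite_input, method, keepdims, weights)
    return _ureduce(a,
                    func=_quantile_ureduce_func,
    ...<5 lines>...
                    overwrite_input=overwrite_input,
                    method=method)
    r = func(a, **kwargs)
    result = _quantile(arr,
                       quantiles=q,
    ...<2 lines>...
                       out=out,
                       weights=wgt)
    slices_having_nans = np.isnan(arr[-1, ...])
                                  ~~~^^^^^^^^^
IndexError: index -1 is out of bounds for axis 0 with size 0
```

View pics/s6.png

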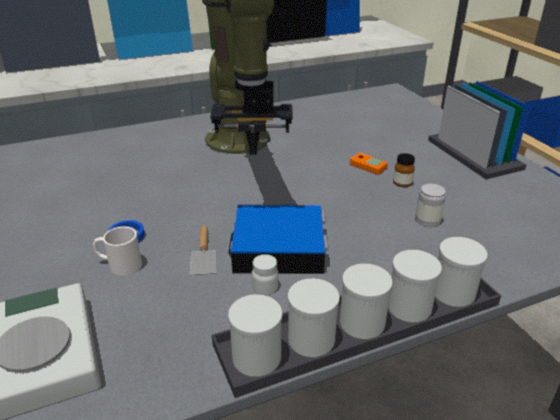

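The lid lies flat on the case at (280,232), nothing else has moved, and the hand is clear at (252,130).

```bash
python3 -c "
from cell import env
print(env.sign_off())"
```

```text
the job is handed in; nothing more can be done
None
```

I folded the flap flat, pushed the lid fully shut (24 N at the stop) and handed the job in after about 16 s. The cameras show the case and the seven other things where they stood, but the hand-in returned no verdict. The reported TCP sat about 42 mm below the real fingertips, and I corrected for that by camera depth.

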